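# Bring the keypad phone round to the front of the sorting carousel

## Robot

A 6-joint arm with a two-finger parallel gripper is mounted at the origin on the work surface. World frame = base frame: x ahead of the robot, y to its left, z up, the work surface at z = 0. Lengths are in m, angles in degrees, forces in N, time in s.
With the tool pointing down it reaches from about 0.375 to 0.925 m from the base axis. Payload 5.7 kg.
Tool frame: the origin (TCP) lies on the centre line of the jaws, within the pads' length; the fingertips stand 22 mm ahead of it and the grasp point (between the pads) lies 3 mm ahead of it; z points along the fingers, y is the direction in which the jaws open and shut (so a half turn about z gives the same grasp; the last joint's range is limited). The gripper opens to 85 mm and grips with 20 to 120 N. Pads are 22 mm wide; open, the fingers measure 114 mm over their backs; the gripper's body (76 mm by 85 mm) begins 54 mm behind the grasp point. The pads swing forward as they close: fully open they stand 13 mm farther back than shut.
Start: joints at [56.889, 20.558, 86.54, -0, 72.909, -6.595], TCP at [0.268, 0.537, 0.253] pointing down, gripper open.
Joint ranges: [-170.27, 170.27], [-57.76, 135], [12.27, 136.19], [-55.21, 235.2], [11.17, 155.16], [-170.74, 170.74]. Speed limits (degrees/s): [136.94, 136.94, 180, 180, 180, 180].

## Interface

Orientations are given as [roll, pitch, yaw] about the fixed x, y, z axes, in that order (R = Rz(yaw) Ry(pitch) Rx(roll)).
In Python, from bench import robot, eyes, job, sensors gives the robot as it stands. Calls block until the motion is done:
- robot.move_ptp(position, orientation): joint-space move of the TCP to a pose.
- robot.move_straight(position, rot=None, max_speed=0.15, stop_force=None): straight line of the TCP; rot=None keeps the orientation; max_speed is the mean speed in m/s. With stop_force (N) it stops when the force on the tool has changed by that much, and returns True; else False.
- robot.move_joints(angles): joint-space move.
- robot.ungrasp() and robot.close_gripper(): open the fingers fully, or close them until they stop; the grip force is fixed at half the most.
- robot.hold(seconds).
- robot.inverse_kinematics(position, orientation): joint angles nearest the present ones, or None.
- eyes.grab_frame(name): name is "side" or "top"; returns a dict with "image" (400x640x3 uint8, red, green, blue), "vfov" (degrees; the focal length in pixels is half the picture's height over the tangent of half this angle, whatever the lens; pixels are square), "cx", "cy" (the principal point, pixels), "eye" and "rotation" of the camera in the world. Camera axes: x right, y down, z forward; pixel columns grow to the right and rows downward; lengths in m; the calibration is good to about 2 mm. A picture is of the moment at which its call begins. There is no depth.
A pose or a line that the arm cannot do raises robot.IKError and nothing moves.
- job.finish_job(): hands the job in, once; it reports no verdict.
Readings, each from a call of its own:
- sensors.current_t(): time.
- sensors.current_joint_positions(): joint angles.
- sensors.current_joint_vel(): joint speeds.
- sensors.current_tau(): joint torques, N m.
- sensors.current_eef_pos(): TCP position.
- sensors.current_tool_rot(): TCP orientation.
- sensors.current_force(): force on the tool from outside, world axes, zero at the start.
- sensors.current_wrist_torque(): the same for the moment, N m.
- sensors.current_gripper_width(): opening from 0.0 (shut) to 1.0 (fully open).
Only numpy, scipy, OpenCV 4.12 (cv2) and the standard library are available. Lean on these libraries where they do the work, as an engineer would, in place of code of your own. Each camera call takes 0.05 s, during which the arm holds its last target. There are 200 camera calls.

## Task

Turn the sorting carousel by pushing the posts on its rim with the fingertips until the tray with the keypad phone stands at the front, centred on the diamond pointer of the foot, and leave it standing still there. Do not touch or lift the parts lying in the trays, keep them in their trays, and leave the other things on the bench where they are.

Things in the scene. Friction and masses are not known exactly. Their poses are not given: they have to be found in the camera images.
- stand: fixed dark steel foot of the carousel: round plinth 240 mm across and 30 mm high, origin on the carousel's vertical axis at the bench top. Its own -x axis is the front: a 44 mm wide, 30 mm high tongue runs out that way to 225 mm from the axis. The front turns with the foot, so it does not always point straight at the robot.
- front_mark (a point): centre of the top face (38 mm above the bench) of the diamond-shaped aluminium plate (42 mm corner to corner, 8 mm thick) on the tongue: the pointer that marks the front, 199 mm from the axis, just outside the disc's edge
- carousel (a joint): turn of the carousel about its vertical axis in rad, 0 at the start, growing anticlockwise seen from above; it turns either way without practical limit. The disc weighs about 1.2 kg and its bearing drags with about 0.15 N m (about 1 N at a post), so it stays where it is left and coasts only a little.
- axis (a point): point on the carousel's axis at the disc's top face: grey laminate disc 330 mm across, underside 32 mm and top 50 mm above the bench. On it: five round open aluminium trays (104 mm outside, wall 4 mm thick, 10 mm high, centres 96 mm from the axis, every 72 degrees), five posts on the rim midway between the trays, and a hub 44 mm across, 12 mm high.
- post0 (a point): centre of the top of a rim post: upright wooden dowel 18 mm in diameter standing 45 mm above the disc (top 95 mm above the bench), 150 mm from the axis, turning with the disc; the five posts are alike, numbered anticlockwise
- post1 (a point): centre of the top of a rim post: upright wooden dowel 18 mm in diameter standing 45 mm above the disc (top 95 mm above the bench), 150 mm from the axis, turning with the disc; the five posts are alike, numbered anticlockwise
- post2 (a point): centre of the top of a rim post: upright wooden dowel 18 mm in diameter standing 45 mm above the disc (top 95 mm above the bench), 150 mm from the axis, turning with the disc; the five posts are alike, numbered anticlockwise
- post3 (a point): centre of the top of a rim post: upright wooden dowel 18 mm in diameter standing 45 mm above the disc (top 95 mm above the bench), 150 mm from the axis, turning with the disc; the five posts are alike, numbered anticlockwise
- post4 (a point): centre of the top of a rim post: upright wooden dowel 18 mm in diameter standing 45 mm above the disc (top 95 mm above the bench), 150 mm from the axis, turning with the disc; the five posts are alike, numbered anticlockwise
- phone_mid (a point): the bar phone with a keypad: black, 84 x 40 x 15 mm, small screen on one half of its upper face and rows of grey keys on the other, the longest part in the trays, lying flat in one of the five trays with at most 3 mm of play; this point is its centre, half-way up
- battery_mid (a point): flat phone battery, 52 x 38 x 10 mm, lying loose in a tray; this point is its centre, half-way up
- plug_mid (a point): charger plug, block 46 x 42 x 28 mm with two steel pins 18 mm long, lying loose in a tray; this point is its centre, half-way up
- speaker_mid (a point): round loudspeaker, 56 mm across, 18 mm high, lying loose in a tray; this point is its centre, half-way up
- coil_mid (a point): dark metal coil ring, 54 mm outside, 26 mm hole, 16 mm high, lying loose in a tray; this point is its centre, half-way up
- driver: screwdriver lying on the bench, right; origin at its underside; to be left alone
- oldphone: grey old phone, 105 x 46 x 17 mm, lying on the bench, left; origin at its underside; to be left alone
- screwtin: open steel tin, 72 mm across, 50 mm high, on the bench, right; origin at its underside; to be left alone
- tape: roll of tape, 90 mm across, 25 mm high, on the bench, left; origin at its underside; to be left alone
There are look-alikes about, which are no part of the job. Leave any green or white look-alike of the part that bears plug_mid alone. What is shaped like the part that bears phone_mid but orange is not meant.

How it is judged:
By the outcome, as a careful person would: the job done as asked, in the order asked, and still so for the second after the job is handed in, with the robot touching nothing.
It also fails if it takes over 70 s, if anything falls off the work surface, if the arm or the gripper's body presses on something with over 40 N, if the wrist force passes 120 N, or if a joint passes its speed limit or range.

## Working session

There is one attempt and no reset: what is moved stays moved. The work goes in short steps, each a Python script; the robot and the scene stay as the last script left them, time stands still between calls to the robot, and variables do not carry over. Pictures are saved under pics/ and viewed, about 8 in all and at most 12, crops included, and the job is handed in when it is done.

```bash
mkdir -p pics
python3 - <<'E'
from bench import robot, eyes, job, sensors
import cv2
for n in("top","side"):
    f=eyes.grab_frame(n); cv2.imwrite(f"pics/{n}0.png",f["image"][:,:,::-1])
    print(n,f["vfov"],f["cx"],f["cy"],f["eye"],f["rotation"],f.keys())
print(sensors.current_t(),sensors.current_tool_rot())
E
```

```text
top 47.8341756295587 320.01690551745133 198.84281216791973 [0.44411222 0.04049969 1.50799555] [-1.75907764e+02  9.70259716e-03 -8.86930647e+01] dict_keys(['image', 'vfov', 'cx', 'cy', 'eye', 'rotation'])
side 48.886365380422276 319.9926148007397 202.85398343725626 [ 0.21611747 -0.67891436  1.04868162] [-140.48899151   -0.92538092  -23.04240597] dict_keys(['image', 'vfov', 'cx', 'cy', 'eye', 'rotation'])
0.1 [-1.79900228e+02 -1.22704010e-02  1.53485041e+02]
```

View pics/top0.png

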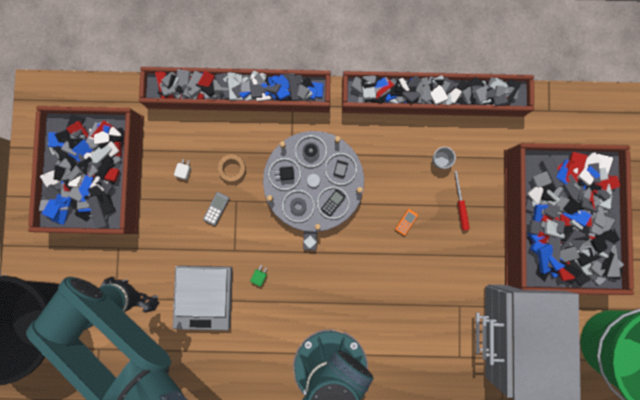

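View pics/side0.png

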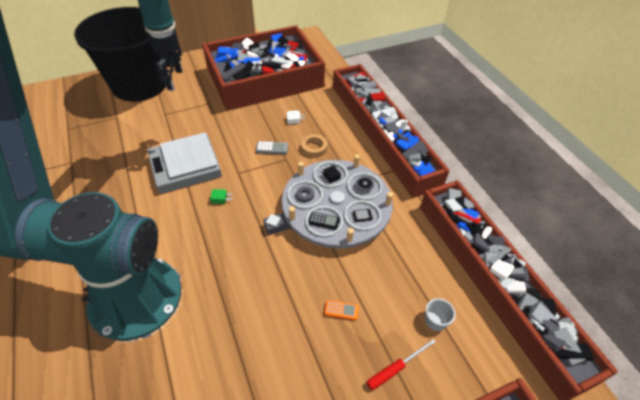

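The keypad-phone candidates are the black one in a tray at top (333,203), the grey one at (216,209) and the orange one at (406,221). Only the black one lies in a tray and is black, so it's the one meant. I'll enlarge it to confirm and measure the geometry.

```bash
cat > h.py <<'E'
from bench import robot, eyes, job, sensors
import cv2, numpy as np
from scipy.spatial.transform import Rotation as R
from scipy.optimize import least_squares
def ray(f,u,v,z):
    fl=200/np.tan(np.radians(f["vfov"]/2)); M=R.from_euler("xyz",f["rotation"],degrees=True).as_matrix()
    d=M@np.array([(u-f["cx"])/fl,(v-f["cy"])/fl,1]); e=np.array(f["eye"]); return (e+d*(z-e[2])/d[2])[:2]
def px(f,p):
    fl=200/np.tan(np.radians(f["vfov"]/2)); M=R.from_euler("xyz",f["rotation"],degrees=True).as_matrix()
    c=M.T@(np.array(p)-f["eye"]); return np.array([f["cx"]+fl*c[0]/c[2],f["cy"]+fl*c[1]/c[2]])
def blobs(mask,lo,hi):
    n,_,s,c=cv2.connectedComponentsWithStats(mask.astype(np.uint8))
    return [(s[i,4],c[i]) for i in range(1,n) if lo<=s[i,4]<=hi]
E
python3 - <<'E'
from h import *
f=eyes.grab_frame("top"); im=f["image"]
c=im[120:260,250:380]; cv2.imwrite("pics/crop1.png",cv2.resize(c,None,fx=4,fy=4,interpolation=cv2.INTER_CUBIC)[:,:,::-1])
print(px(f,[0.5,0,0]),px(f,[0.6,0,0]),px(f,[0.5,0.1,0]))
hsv=cv2.cvtColor(im,cv2.COLOR_RGB2HSV)
for u,v in [(283,150),(338,138),(360,190),(318,227),(268,198),(310,242),(313,181),(290,130)]: print(u,v,hsv[v,u])
# grey region: disc+mark
m=(hsv[...,1]<60)
n,l,s,cc=cv2.connectedComponentsWithStats(m.astype(np.uint8)); i=l[155,313]
print(i,s[l[190,290]],cc[l[190,290]])
E
```

```text
[332.58207777 214.63302388] [333.20175282 184.87968413] [302.68853762 213.9512775 ]
283 150 [115  17  90]
338 138 [ 17 105 220]
360 190 [ 17 106 210]
318 227 [ 16 109 213]
268 198 [ 17 103 206]
310 242 [101  10 211]
313 181 [108  16 202]
290 130 [ 14 124 168]
7 [ 263  131  101  119 8153] [312.99816019 182.76757022]
```

View pics/crop1.png

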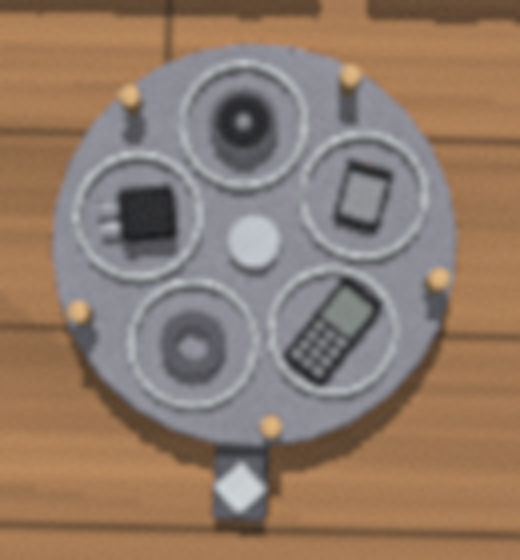

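The crop shows the black keypad phone at crop (333,330), which is full-frame (333,202), in the front-right tray. The diamond is at crop (240,487), and a post at (271,427) stands just right of it. Next I measure the angles in both views.

```bash
cat >> h.py <<'E'
def measure(n,verbose=True):
    f=eyes.grab_frame(n); im=f["image"]; hsv=cv2.cvtColor(im,cv2.COLOR_RGB2HSV).astype(int)
    H,S,V=hsv[...,0],hsv[...,1],hsv[...,2]
    C0=np.array([.605,.068])
    white=blobs((S<40)&(V>170),15,400)
    near=lambda L,p,z: [(a,ray(f,*c,z)) for a,c in L if np.linalg.norm(ray(f,*c,z)-p)<.04]
    hub=near(white,C0,.062); hub=max(hub,key=lambda t:t[0])[1]
    mk=[(a,ray(f,*c,.038)) for a,c in white if .18<np.linalg.norm(ray(f,*c,.038)-hub)<.215]
    post=[(a,ray(f,*c,.090)) for a,c in blobs((S>70)&(V>(183)) &(abs(H-17)<6),6,120)]
    post=[(a,p) for a,p in post if .135<np.linalg.norm(p-hub)<.165]
    if verbose: print(n,"hub",hub,"marks",[(a,p.round(4),round(np.linalg.norm(p-hub),4)) for a,p in mk])
    P=np.array([p for a,p in post]); 
    r=least_squares(lambda q:(P-q[:2]-.15*np.c_[np.cos(k:=q[2]+np.radians(72)*np.round((np.arctan2(*(P-hub).T[::-1])-q[2])/np.radians(72))),np.sin(k)]).ravel(),[*hub,np.arctan2(*(P[0]-hub)[::-1])])
    if verbose: print(" posts",len(P),[a for a,_ in post],"centre",r.x[:2],"rms",np.sqrt(np.mean(r.fun**2)),"ang mod72",np.degrees(r.x[2])%72)
    m=max(mk,key=lambda t:t[0])[1] if mk else None
    if m is not None and verbose:
        for c in (hub,r.x[:2]): d=m-c; print("  front ang",np.degrees(np.arctan2(d[1],d[0]))%360)
    return dict(hub=hub,mark=m,c=r.x[:2],ang=np.degrees(r.x[2])%72)
E
python3 - <<'E'
from h import *
measure("top"); measure("side")
E
```

```text
top hub [0.60953255 0.06715093] marks [(np.int32(82), array([0.4099, 0.0744]), np.float64(0.1998))]
 posts 5 [np.int32(17), np.int32(19), np.int32(16), np.int32(16), np.int32(17)] centre [0.6097931  0.06656786] rms 0.0005567480438138585 ang mod72 42.53399509883853
  front ang 177.93410172991796
  front ang 177.76992063689184Traceback (most recent call last):
  File "<stdin>", line 2, in <module>
  File "h.py", line 20, in measure
    hub=near(white,C0,.062); hub=max(hub,key=lambda t:t[0])[1]
                                 ~~~^^^^^^^^^^^^^^^^^^^^^^^
ValueError: max() iterable argument is empty
```

The geometry is consistent: hub to mark 199.8 mm, and posts fit at 0.56 mm rms. The axis is at (0.6096, 0.0669), the front at 177.85° and the phone tray at 222.53°, so the carousel must turn −44.7° (clockwise). I push the 186.5° post with shut fingers, stopping slightly short before checking.

```bash
cat >> h.py <<'E'
C=np.array([.6096,.0669]); RF=.151; Z=.092
def fp(th,z=Z,r=RF): t=np.radians(th); return [C[0]+r*np.cos(t),C[1]+r*np.sin(t),z]
def fr(th): return [180,0,th-90]
def arc(a,b,n,v):
    for t in np.linspace(a,b,n+1)[1:]: robot.move_straight(fp(t),fr(t),max_speed=v)
E
python3 - <<'E'
from h import *
robot.close_gripper()
robot.move_ptp(fp(199,.20),fr(199)); print(sensors.current_t(),sensors.current_joint_positions())
robot.move_straight(fp(199),max_speed=.12,stop_force=5); print(sensors.current_eef_pos(),sensors.current_force())
arc(199,152,7,.05); print(sensors.current_t(),sensors.current_force())
robot.move_straight(fp(155),fr(155),max_speed=.05)
robot.move_straight(fp(155,.20),max_speed=.2)
robot.move_ptp([.40,.42,.25],[180,0,120]); robot.hold(.2); print(sensors.current_t())
m=measure("top")
f=eyes.grab_frame("top"); cv2.imwrite("pics/crop2.png",cv2.resize(f["image"][110:270,220:400],None,fx=4,fy=4)[:,:,::-1])
E
```

```text
3.025 [-6.23408475e+00  1.31992840e+01  1.06205562e+02  1.88661115e-02
  6.05745117e+01 -2.52997625e+01]
[0.46732421 0.01778596 0.09244738] [-0.04588098  0.62891858 -0.06511234]
7.575 [-0.87149836  0.16995547 -0.67077287]
9.9333
top hub [0.60953255 0.06715093] marks [(np.int32(84), array([0.4097, 0.0741]), np.float64(0.2))]
 posts 7 [np.int32(27), np.int32(22), np.int32(6), np.int32(20), np.int32(16), np.int32(16), np.int32(16)] centre [0.61165942 0.0680057 ] rms 0.013126787260963387 ang mod72 0.5644386133136692
  front ang 178.00545561453924
  front ang 178.26866942305
```

View pics/crop2.png

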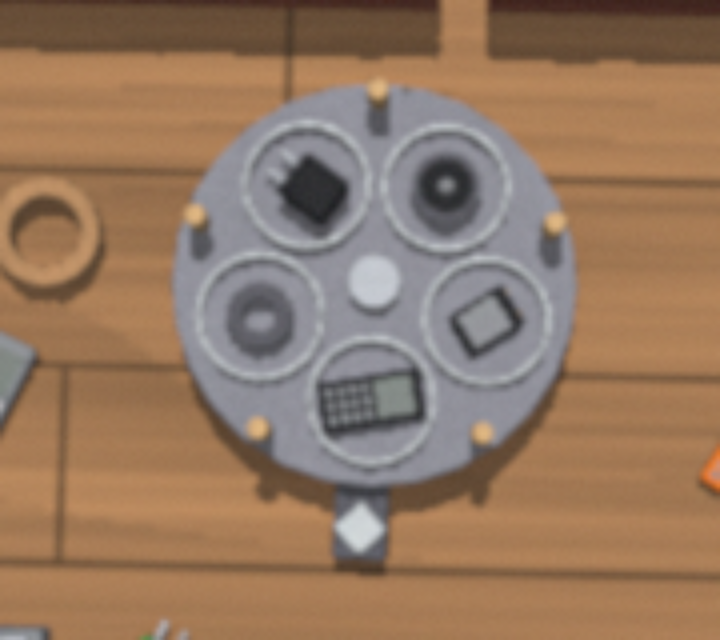

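The phone tray is now nearly at the front, at crop (371,400) against the diamond at (360,527). Two blobs of bright bench were picked up as posts, so I make the fit robust.

```bash
sed -i 's/,\[\*hub,np.arctan2(\*(P\[0\]-hub)\[::-1\])\])/,[*hub,A0],loss="cauchy",f_scale=.001)/; s/    r=least_squares/    A0=np.arctan2(*(P-hub).T[::-1]); A0=np.angle(np.median(np.exp(5j*A0).real)+1j*np.median(np.exp(5j*A0).imag))\/5\n    r=least_squares/; s/\.135</.140</; s/<\.165/<.160/' h.py
python3 - <<'E'
from h import *
for i in range(2): m=measure("top")
E
```

```text
top hub [0.60969099 0.06715472] marks [(np.int32(84), array([0.4097, 0.0741]), np.float64(0.2001))]
 posts 5 [np.int32(22), np.int32(20), np.int32(16), np.int32(17), np.int32(15)] centre [0.60929361 0.06663606] rms 0.000978554935614269 ang mod72 0.09595860327316368
  front ang 178.0081189395401
  front ang 177.85547481680092
top hub [0.60959778 0.06700475] marks [(np.int32(84), array([0.4097, 0.0741]), np.float64(0.2))]
 posts 5 [np.int32(23), np.int32(20), np.int32(16), np.int32(17), np.int32(16)] centre [0.6093211  0.06645162] rms 0.0010824334819344507 ang mod72 0.002499656443087335
  front ang 177.96426402771772
  front ang 177.80291183613153
```

The tray stands at about 180.05° and the front at about 177.9°, so 2.1° clockwise remain. The finger-to-post offset came out at 7.95°, so the finger's end position is 149.9°.

Run:
```python
from h import *
robot.move_ptp(fp(157,.20),fr(157))
robot.move_straight(fp(157),max_speed=.12,stop_force=5)
arc(157,149.9,2,.025); robot.hold(.2)
robot.move_straight(fp(155),fr(155),max_speed=.05)
robot.move_straight(fp(155,.20),max_speed=.2)
robot.move_ptp([.30,.50,.25],[180,0,140]); robot.hold(.2); print(sensors.current_t())
for i in range(3): m=measure("top")
f=eyes.grab_frame("top"); im=f["image"]; cv2.imwrite("pics/crop3.png",cv2.resize(im[110:270,220:400],None,fx=4,fy=4,interpolation=cv2.INTER_CUBIC)[:,:,::-1])
g=cv2.resize(cv2.cvtColor(im,cv2.COLOR_RGB2GRAY)[190:235,290:340],None,fx=8,fy=8,interpolation=cv2.INTER_CUBIC)
c=cv2.HoughCircles(g,cv2.HOUGH_GRADIENT,1,400,param1=80,param2=20,minRadius=105,maxRadius=140)
if c is not None:
    u,v,r=c[0][0]; p=ray(f,290+(u+.5)/8-.5,190+(v+.5)/8-.5,.06); d=p-C; print("tray",p,r/8,np.linalg.norm(d),np.degrees(np.arctan2(d[1],d[0]))%360)
```

```text
16.4333
top hub [0.60953255 0.06715093] marks [(np.int32(82), array([0.4099, 0.0744]), np.float64(0.1998))]
 posts 5 [np.int32(23), np.int32(16), np.int32(17), np.int32(16), np.int32(17)] centre [0.60966587 0.06665024] rms 0.000942514850463654 ang mod72 70.05329495431987
  front ang 177.93410172991796
  front ang 177.7920923250947
top hub [0.6096959  0.06715483] marks [(np.int32(83), array([0.4095, 0.0741]), np.float64(0.2003))]
 posts 5 [np.int32(22), np.int32(15), np.int32(17), np.int32(16), np.int32(17)] centre [0.60960974 0.06682795] rms 0.0010158392502887367 ang mod72 70.0941820087837
  front ang 178.01741120113073
  front ang 177.92309515875863
top hub [0.60946631 0.06729936] marks [(np.int32(82), array([0.4099, 0.0744]), np.float64(0.1997))]
 posts 5 [np.int32(22), np.int32(16), np.int32(17), np.int32(16), np.int32(17)] centre [0.60948442 0.06681357] rms 0.001067596171191456 ang mod72 70.13260255578011
  front ang 177.97597417972293
  front ang 177.83689926630797
```

View pics/crop3.png

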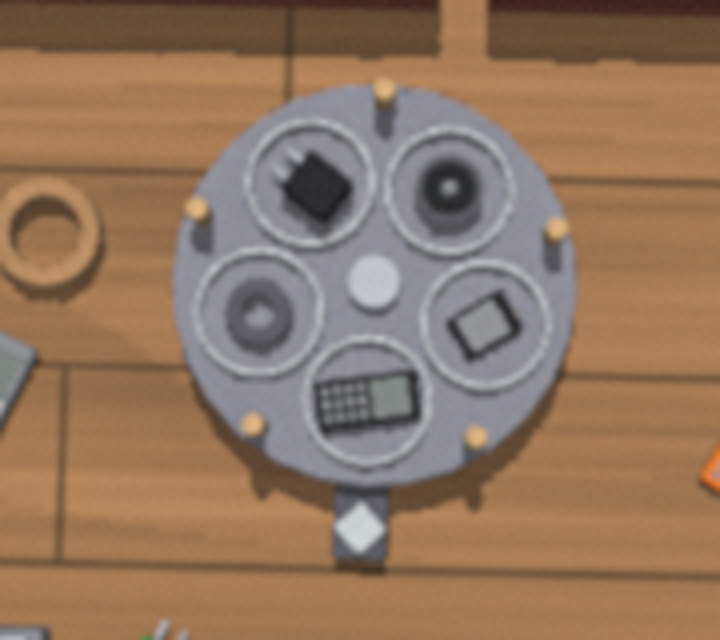

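The tray is at 178.1° and the front at 177.9°, which is 0.2° off, or about 0.3 mm at the tray. In the crop, the tray centre (367,401) lies on the line from hub (373,281) to diamond (360,527). The parts are still in their trays and the arm is clear, so I hand in.

```bash
python3 -c "
from bench import job; job.finish_job()"
```

```text
the job is handed in; nothing more can be done
```

The tray with the black keypad phone now stands at the front, centred on the diamond pointer, and the job is handed in. I turned the carousel about 44.5° clockwise with two pushes on one rim post, using shut fingertips.

- **Alignment:** over three pictures, the last checks put the tray at about 178.1° and the front at about 177.9°. That is 0.2° off, or about 0.3 mm at the tray.
- **State at hand-in:** the post angle held within the 0.1° measurement noise, so the disc was still. The parts were in their trays and the arm was well clear, at about 17 s on the clock.
- **Checks that failed:**
  - The side-view measurement found no hub, so all angles come from the top camera.
  - The last tray-circle detection found nothing. I checked the tray instead from the post fit and by eye in the crop.
  - One post fit picked up bright bench as posts. I corrected it with a robust fit before the second push.
- **Not checked:** I took no overall picture at the end, so the other things on the bench were not re-measured. The arm passed over that area at 0.20 m or higher.

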